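Release the ratchet of a mould press and take the mould out to dry

TASK

The pressing in the bench press is done. Throw the ratchet pawl right over, clear of the toothed wheel, until it lies back on its stop; then wind the crank backward until the platen is fully up, draw the plaster mould out of the front of the press and set it down gently, flat and same side up, in the middle of the empty drying rack. Leave the pawl thrown back and the platen up, do not pull the mould out before the platen is up, and do not disturb the other mould or anything else on the bench.

Things in the scene. Friction and masses are not known exactly. Their poses are not given: they have to be found in the camera images.
- press: Green press, fixed. Origin: centre of the underside of its base, on the table (base 200 mm wide in y, 254 over its low feet, 135 mm deep in x); z up. Own -x is the front, where the mould comes out; it faces the robot's left. Two 24 mm columns at x 0, y +-74 mm carry a crosshead (x +-22 mm, y +-92 mm, z 150 to 176 mm). The crankshaft runs along y: crank at the +y end, ratchet wheel (84 mm diameter) and pawl at the -y end.
- ram_top (a point): Top of the 20 mm square steel ram, which stands up out of the gear housing in the middle of the crosshead (housing: press x -16 to 30 mm, y +-28 mm, up to z 214 mm). At press z 242 mm when shut, 278 mm with the platen fully up.
- bed (a point): Middle of the front edge of the mould's steel bed, at its top: press x -68, y 0, z 30 mm. The mould stands on the bed between two low side guides (5 mm high, 59 mm apart, only from x -35 to 35 mm) and against a rear stop 6 mm high. Nothing stops it at the front: it draws out level along press -x.
- pawl (a joint): Angle of the ratchet pawl, rad. -0.05 to 0.15: tip down in the teeth, where it stops the wheel turning backward. Grows as the pawl is lifted; 1.6 is straight up; 2.3 is right over, lying back on its stop, held there by its weight. Let go below about 1.5 it falls back into the teeth. No spring: under 3 N at its finger pin.
- pawl_pin (a point): Middle of the pawl's finger pin: round steel, 10 mm diameter, parallel to press y, standing out 36 mm from the pawl's outer (-y) face; this point is 21 mm out from that face. It moves on a circle of 40 mm radius about pawl_pivot. The pawl's tip reaches 12 mm beyond the pin.
- pawl_pivot (a point): Point on the pawl's pivot axis (parallel to press y), in the same upright plane as pawl_pin; at press x 70, y -130, z 244 mm. With the pawl in the teeth the pin lies level with it, 40 mm to the front (press -x); lifting carries the pin up, over the top and back towards press +x. A bracket stands just inboard of the pawl, up to z 256 mm.
- crank (a joint): Angle of the crankshaft with its ratchet wheel, rad. Grows as it turns backward (press opens): the handle goes up at the front, over the top towards press +x and down at the rear. Starts between 0 and 0.8, press shut; end stop at 4.0, platen fully up. Stays where left; 3 to 8 N at the handle.
- crank_handle (a point): Middle of the crank handle: a freely spinning black cylinder, 22 mm diameter, 70 mm long, parallel to press y. It circles crank_axis at 60 mm radius: with the crank at angle c it lies 60*sin(c - 2.0) mm towards press +x of the axis and 60*cos(c - 2.0) mm above it. The crank arm is at its inner (-y) end, 37 mm from this point.
- crank_axis (a point): Point on the crankshaft's axis, in the upright plane through the middle of the handle: press x 18, y 150, z 198 mm. Shaft and crank arm end 37 mm short of this plane.
- platen (a joint): Height of the platen above its lowest place, m, geared to the crank (9 mm per rad): 0 to 0.007 shut on the mould, 0.036 fully up. Steel plate 50 mm deep in x, 84 mm wide, with a soft 14 mm rubber pad under it. Fully up, the pad's underside is 109 mm above the table, 29 mm above the mould, and covers press x +-25 mm.
- mould_center (a point): Centre of the plaster mould in the press: an off-white block in two halves with a seam, 90 mm long in its own x, 56 mm wide in y, 50 mm high, about 0.4 kg. It starts square in the press, its centre at press x -10, z 55 mm, so it spans press x -55 to 35 mm; its -x end sticks out 33 mm in front of the crosshead.
- rack_free_top (a point): Centre of the top of the empty drying rack: a wooden slatted rack, 130 mm in its own x by 150 mm in y, top 20 mm above the table, fixed. It is to the left or the right of the press.
- rack_used_top (a point): Centre of the top of the other, identical drying rack, on which the other mould is drying.
- dry_mould_center (a point): Centre of the other plaster mould, 76 x 62 x 42 mm, which lies on the used rack and stays there.
- mug_center (a point): Blue mug with brushes, 80 mm diameter, 210 mm high with its brushes; point 45 mm up its axis. Leave alone.
- doll_head_center (a point): White doll's head on its shoulders, 76 mm diameter, 126 mm high; point 60 mm up. Leave alone.
- tub_center (a point): Open white plastic tub, 85 x 105 mm, 55 mm high; its centre. Leave alone.
- spray: Spray can, 66 mm diameter, 195 mm high; origin at the centre of its foot. Leave alone.
- jar: Paint jar, 52 mm diameter, 60 mm high; origin at the centre of its foot. Leave alone.
- spatula: Modelling spatula, 170 mm, lying flat on the table; origin under its middle. Leave alone.
- brush: Brush, 160 mm, lying flat on the table; origin under its middle. Leave alone.
Not all that is in view belongs to the job. What is shaped like the part that bears mould_center but green or yellow is not meant.

How it is judged:
On the way, in this order (a step that is already met when the one before it is completed fails the run):
1. the pawl is thrown right over on its stop (value of joint pawl above 1.95 rad), for 0.2 s.
2. the crank is wound back until the platen is fully up (within 4 mm), the pawl still thrown back (value of joint platen above 0.032 m and value of joint pawl above 1.7 rad), for 0.2 s.
At the end, for the whole second after the job is handed in: The pawl lies thrown back (joint over 1.7 rad), the platen is up (over 31 mm), and the mould rests flat, same side up (tilt under 0.08 rad), on the empty rack, its centre within 30 mm of the rack's centre, released and still (value of joint pawl above 1.7 rad and value of joint platen above 0.031 m and horizontal distance between mould_center and rack_free_top below 0.03 m and z of mould_center in the frame of rack_free_top between 0.021 and 0.029 m and angle between mould_center's own z axis and vertical below 0.08 rad and linear speed of mould below 0.02 m/s); the robot touches nothing.
It fails at once if the mould is dropped: it moves fast (over 0.5 m/s) close above the bench (linear speed of mould above 0.5 m/s and height (world z) of mould_center below 0.075 m).
It fails at once if the mould is drawn from its place (more than 25 mm) before the platen has been wound up (distance of mould_center from where it was at the start of the episode above 0.025 m and value of joint platen below 0.028 m).
It fails at once if the other mould or a bystander is moved by more than 25 mm (distance of any of dry_mould_center, mug_center, doll_head_center, tub_center, spray, jar, spatula, brush from where it was at the start of the episode above 0.025 m).
It also fails if it takes over 72 s, if anything falls off the work surface, if the arm or the gripper's body presses on something with over 40 N, if the wrist force passes 120 N, or if a joint passes its speed limit or range.

ROBOT

A 6-joint arm with a two-finger parallel gripper is mounted at the origin on the work surface. World frame = base frame: x ahead of the robot, y to its left, z up, the work surface at z = 0. Lengths are in m, angles in rad, forces in N, time in s.
With the tool pointing down it reaches from about 0.35 to 0.85 m from the base axis. Payload 8.1 kg.
Tool frame: the origin (TCP) lies at the very end of the fingers, on their centre line; the grasp point (between the pads) lies robot.tcp_to_grasp behind it (robot.tcp_to_grasp is the distance from the TCP to the grasp point, in m); z points along the fingers, y is the line along which they close (so a half turn about z gives the same grasp; the last joint's range is limited). The gripper opens to 93 mm and grips with 3 to 60 N. Pads are 15 mm wide; open, the fingers measure 128 mm over their backs; the gripper's body (75 mm by 188 mm) begins 65 mm behind the grasp point.
Start: joints at [-1.338, 0.13, 1.488, -0, 1.523, -0.085], TCP at [0.188, -0.57, 0.219] pointing down, gripper open.
Joint ranges: [-2.96, 2.96], [-0.89, 2.26], [0.02, 2.5], [-1.34, 4.48], [0, 2.73], [-2.66, 2.66]. Speed limits (rad/s): [2.39, 2.39, 2.79, 3.14, 3.14, 3.14].

INTERFACE

Orientations are given as a rotation vector (axis times angle).
In Python, from plant import robot gives the robot as it stands. The module is installed in compiled form; this text tells all that it offers.
- The arm moves only by the shell command python3 -m pendant 'ROWS' [FORCE]. ROWS is JSON, a list that holds one entry, the list of rows, each a list of 5 numbers: the opening, from 0 (shut) to 1 (fully open), then the shift along the tool's x, y, z in cm, then the turn about the tool's z in degrees. In form: [[[fingers, x, y, z, roll], ...]]. A call has 1 to 8 rows; each row shifts and turns the commanded pose from where the row before left it, along the tool's axes as they then stand; what a row does not reach is not made up. A row lasts 1/10 s, in which the tool goes at most 50 mm and 8.59 degrees, less where a joint would pass 70% of its speed; a pose out of reach is approached as far as the arm can. A call is refused whole if a number of a shift passes 5 or a number of a turn 8.59, either way. A call with a gripper value outside its range is refused whole. The fingers move at their own pace and stop on an object; FORCE is the grip in N (left out, the last holds). Time passes only in rows, so rows that do not move let the fingers close. It gives the time, the measured TCP pose, the force, the opening and the grip force at its end, in the units of the state.
- robot.read_state(): the state, without advancing time (a new reading comes with each control period).
- robot.read_camera(name): name is "side" or "top"; returns a dict with "img" (384x512x3 uint8, blue, green, red), "K" (3x3 intrinsics, pixels), "pose" (4x4, takes a point from camera to world coordinates). Camera axes: x right, y up, looking along -z (the intrinsics and any distortion apply to the point x, -y, -z); pixel columns grow to the right and rows downward; lengths in m; the calibration is good to about 2 mm. A picture is of the moment at which its call begins. There is no depth.
- robot.close_job(): hands the job in; it is judged then, once.
The state is a dict: "t": time; "q": joint angles; "dq": joint speeds; "joint_torque": joint torques, N m; "tool_pos": TCP position; "orientation": TCP orientation; "force": force on the tool from outside, world axes, zero at the start; "wrist_torque": the same for the moment, N m; "opening": finger opening in m; "gripper_force": force on a finger pad.
Only numpy, scipy, OpenCV 4.12 (cv2) and the standard library are available. Lean on these libraries where they do the work, as an engineer would, in place of code of your own. Each camera call takes 0.05 s, during which the arm holds its last target. There are 200 camera calls.

## Working session

There is one attempt and no reset: what is moved stays moved. The work goes in short steps, Python scripts to look and compute and a shell command to move; the robot and the scene stay as the last step left them, time stands still between calls to the robot, and variables do not carry over. Pictures are saved under pics/ and viewed, at most 10 in all, crops included, and the job is handed in when it is done.

```bash
mkdir -p pics; cat > h.py <<'E'
import numpy as np, cv2
from plant import robot
from scipy.spatial.transform import Rotation as R
def shot(n,f):
    c=robot.read_camera(n); cv2.imwrite('pics/'+f,c['img']); np.savez('pics/'+n+'.npz',**c); return c
def ray(c,uv):
    d=np.linalg.inv(c['K'])@[uv[0],uv[1],1]; d=np.array([d[0],-d[1],-d[2]]); P=c['pose']
    return P[:3,3],P[:3,:3]@d
def atz(c,uv,z):
    o,d=ray(c,uv); return o+d*(z-o[2])/d[2]
def proj(c,p):
    P=c['pose']; q=P[:3,:3].T@(np.array(p)-P[:3,3]); v=c['K']@[q[0],-q[1],-q[2]]; return v[:2]/v[2]
E
python3 - <<'E'
from h import *
for n in('top','side'):
    c=shot(n,n+'1.png'); print(n,c['K'].round(1).tolist(),c['pose'].round(3).tolist(),[k for k in c])
s=robot.read_state();print({k:np.round(v,3).tolist() for k,v in s.items()},robot.tcp_to_grasp)
a=cv2.imread('pics/top1.png');
cv2.imwrite('pics/t1.png',cv2.resize(a,(800,600),interpolation=cv2.INTER_CUBIC))
a=cv2.imread('pics/side1.png');
cv2.imwrite('pics/s1.png',cv2.resize(a,(800,600),interpolation=cv2.INTER_CUBIC))
E
```

```text
top [[418.8, 0.0, 248.4], [0.0, 418.8, 185.5], [0.0, 0.0, 1.0]] [[-0.026, 0.995, -0.095, 0.374], [-1.0, -0.024, 0.016, 0.008], [0.013, 0.095, 0.995, 1.392], [0.0, 0.0, 0.0, 1.0]] ['img', 'K', 'pose']
side [[369.4, 0.0, 253.3], [0.0, 369.4, 189.6], [0.0, 0.0, 1.0]] [[-0.999, 0.034, -0.037, 0.45], [-0.05, -0.584, 0.81, 0.992], [0.007, 0.811, 0.585, 0.897], [0.0, 0.0, 0.0, 1.0]] ['img', 'K', 'pose']
{'t': 0.1, 'q': [-1.338, 0.131, 1.489, -0.0, 1.523, -0.085], 'dq': [0.0, 0.001, -0.003, 0.0, 0.002, 0.0], 'joint_torque': [0.002, -56.134, -49.31, 0.077, 0.029, -0.0], 'tool_pos': [0.187, -0.569, 0.218], 'orientation': [-3.1, -0.497, 0.0], 'force': [0.617, 0.577, -0.462], 'wrist_torque': [-0.022, 0.037, 0.004], 'gripper_force': 0.0, 'opening': 0.093} 0.0188
```

View pics/t1.png

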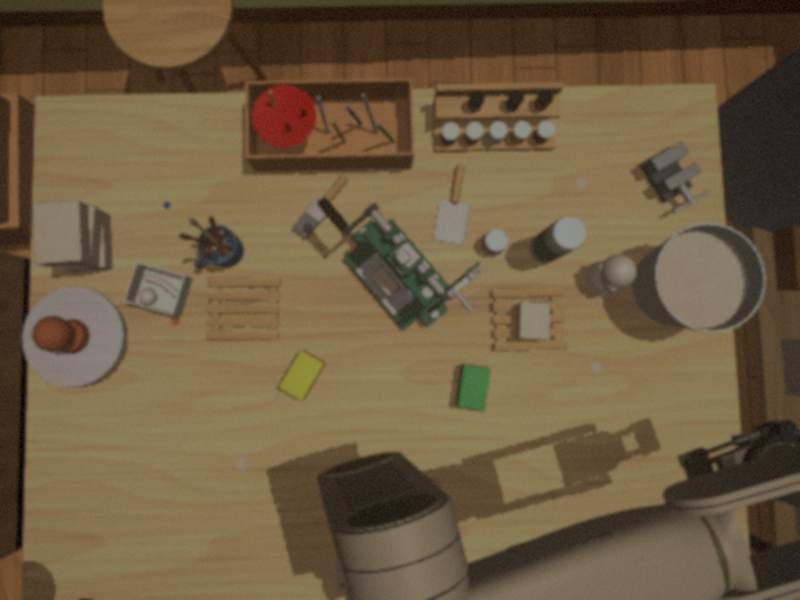

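View pics/s1.png

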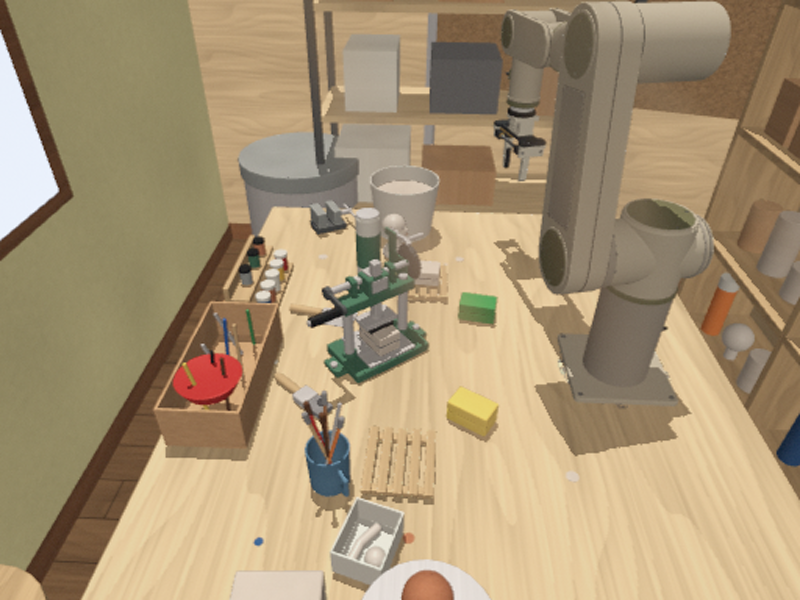

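The press is at about (395,275) in the 800-wide top view. Its crank is at upper left (333,215) and the ratchet end at lower right (460,290). The empty rack is at (243,310) and the used rack at (528,320). I'll crop in closer for pixel picks.

```bash
python3 - <<'E'
import cv2,numpy as np
a=cv2.imread('pics/top1.png')[100:235,120:370]
b=cv2.imread('pics/side1.png')[140:290,180:300]
cv2.imwrite('pics/tc.png',cv2.resize(cv2.convertScaleAbs(a,alpha=1.5),None,fx=3.2,fy=3.2,interpolation=cv2.INTER_CUBIC))
cv2.imwrite('pics/sc.png',cv2.resize(b,None,fx=4,fy=4,interpolation=cv2.INTER_CUBIC))
E
```

```text
(no output)
```

View pics/tc.png

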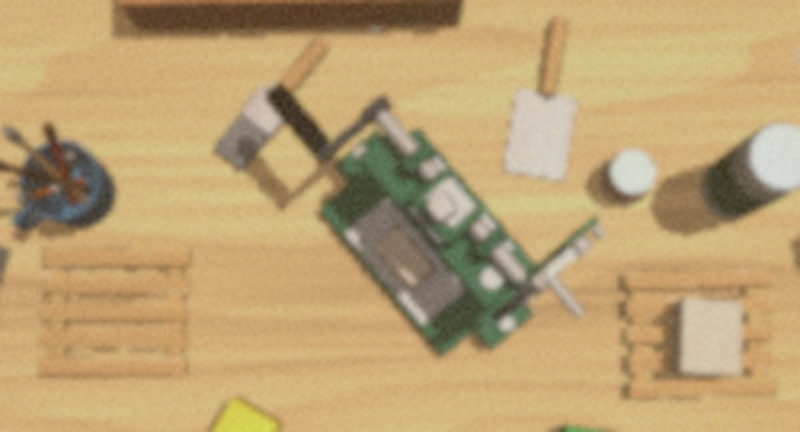

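View pics/sc.png

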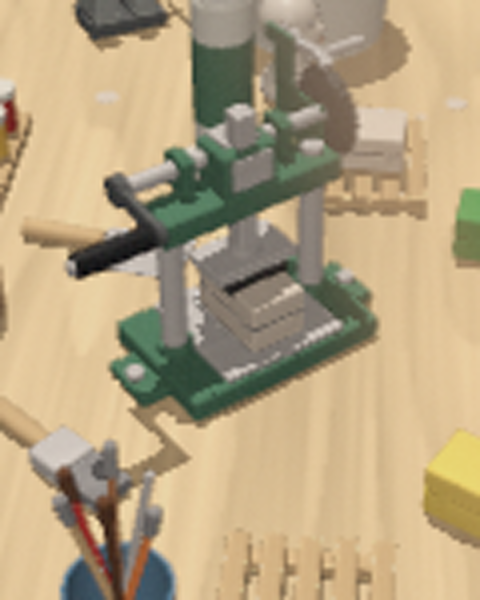

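```bash
cat > fit.py <<'E'
from h import *
from scipy.optimize import least_squares
T=np.load('pics/top.npz');S=np.load('pics/side.npz')
t=lambda u,v:(T,(120+u/3.2,100+v/3.2)); s=lambda u,v:(S,(180+u/4,140+v/4))
def H(c,y): return [18+60*np.sin(c-2),y,198+60*np.cos(c-2)]
def pts(c): return [
 (t(578,312),[30,-145,244]),(t(278,95),H(c,185)),(t(440,355),[-67.5,-100,18]),(t(322,212),[-67.5,100,18]),
 (t(447,200),[0,0,242+9*c]),(s(195,420),[-67.5,100,0]),(s(240,108),[0,0,242+9*c]),
 (s(73,268),H(c,185)),(s(303,290),[-55,-28,80]),(s(303,330),[-55,-28,30]),(s(375,325),[-67.5,-100,5]),(s(362,40),[30,-145,244])]
def W(p,q):
    k=np.cos(p[2]);n=np.sin(p[2]);q=np.array(q)/1e3
    return np.array([p[0]+k*q[0]-n*q[1],p[1]+n*q[0]+k*q[1],q[2]])
if __name__=='__main__':
    f=lambda p:np.concatenate([proj(c[0],W(p,q))-c[1] for c,q in pts(p[3])])
    r=least_squares(f,[.55,0,-.7,.4],loss='soft_l1');print(r.x,'\n',f(r.x).reshape(-1,2).round(1).tolist())
    np.save('press.npy',r.x)
    # rack free: corners in top crop, slat tops z=.02
    cs=[atz(T,(120+u/3.2,100+v/3.2),.02) for u,v in[(42,252),(190,252),(187,374),(40,374)]]
    print(np.round(cs,3).tolist(),np.mean(cs,0))
    for n,u,v,z in[('mug',65,180,.1),('spray',778,155,.195),('jar',633,172,.06)]:print(n,atz(T,(120+u/3.2,100+v/3.2),z).round(3))
    for q in [[70,-130,244],[30,-130,244],[18,150,198],H(r.x[3],150),[-10,0,55],[-68,0,30]]: print(q,W(r.x,q).round(3))
E
python3 fit.py
```

```text
[ 0.54005425 -0.03838447 -0.89638029  0.17684858] 
 [[-0.2, 0.5], [-0.8, -0.9], [2.0, 0.2], [-0.2, -1.4], [-1.7, 2.5], [-0.6, -0.8], [0.2, -0.4], [-0.1, 0.4], [0.6, -1.9], [0.4, -1.0], [0.1, -0.2], [-1.2, 0.2]]
[[0.536, 0.364, 0.02], [0.533, 0.212, 0.02], [0.408, 0.217, 0.02], [0.412, 0.366, 0.02]] [0.47220091 0.28977518 0.02      ]
mug [0.597 0.321 0.1  ]
spray [ 0.588 -0.347  0.195]
jar [ 0.599 -0.24   0.06 ]
[70, -130, 244] [ 0.482 -0.174  0.244]
[30, -130, 244] [ 0.457 -0.143  0.244]
[18, 150, 198] [0.668 0.041 0.198]
[np.float64(-40.099624624265076), 150, np.float64(183.0188912786973)] [0.632 0.087 0.183]
[-10, 0, 55] [ 0.534 -0.031  0.055]
[-68, 0, 30] [0.498 0.015 0.03 ]
```

```bash
cat > go.py <<'E'
# usage: go.py px py pz(mm, TCP in press frame) [tool x yaw rel to press y, deg]: shift needed in tool axes
import sys; from h import *; from fit import W
p=np.load('press.npy')
def rep(q=None,yaw=0,world=None):
    s=robot.read_state(); M=R.from_rotvec(s['orientation']).as_matrix()
    y=np.degrees(np.arctan2(M[1,0],M[0,0])); k,n=np.cos(p[2]),np.sin(p[2])
    d=s['tool_pos']-np.array([p[0],p[1],0]); L=np.array([k*d[0]+n*d[1],-n*d[0]+k*d[1],d[2]])*1e3
    print('t%.1f'%s['t'],'tcp',s['tool_pos'].round(4),'press',L.round(1),'yaw',y.round(1),'F',s['force'].round(1),'grip',round(s['gripper_force'],1),'open',round(s['opening'],4))
    if q is not None or world is not None:
        w=W(p,q) if world is None else np.array(world)
        print('shift cm',(M.T@(w-s['tool_pos'])*100).round(2),'roll',round(y-(np.degrees(p[2])+90+yaw),1))
if __name__=='__main__':
    a=[float(v) for v in sys.argv[1:]]; rep(a[:3] if a else None,a[3] if len(a)>3 else 0)
E
python3 -m pendant '[[[1,0,0,-3.5,-4],[1,0,0,-3.5,-4],[1,0,0,-3.5,-4],[1,0,0,-3.5,-4],[0.3,0,0,-2,-4.4],[0.3,0,0,0,0]]]' 10
python3 go.py 30 -132 300
```

```text
t: 0.7
tool_pos: [0.1878, -0.571, 0.3825]
orientation: [2.959, 1.039, -0.001]
force: [0.2, 0.7, 0.7]
opening: 0.0813
gripper_force: 0.0
t0.7 tcp [ 0.1878 -0.571   0.3825] press [ 196.  -607.7  382.5] yaw 38.7 F [0.2 0.7 0.7] grip 0.0 open 0.0813
shift cm [ 47.61 -16.59   8.04] roll 0.1
```

```bash
python3 - <<'E'
from h import *
c=shot('side','side2.png'); s=robot.read_state(); u,v=proj(c,s['tool_pos']+np.array([0,0,.08])); print(u,v)
u,v=int(u),int(v); a=c['img'][max(0,v-50):v+50,max(0,u-60):u+60]; cv2.imwrite('pics/g.png',cv2.resize(a,None,fx=5,fy=5,interpolation=cv2.INTER_CUBIC))
E
```

```text
335.56078384409767 55.1911141168817
```

View pics/g.png

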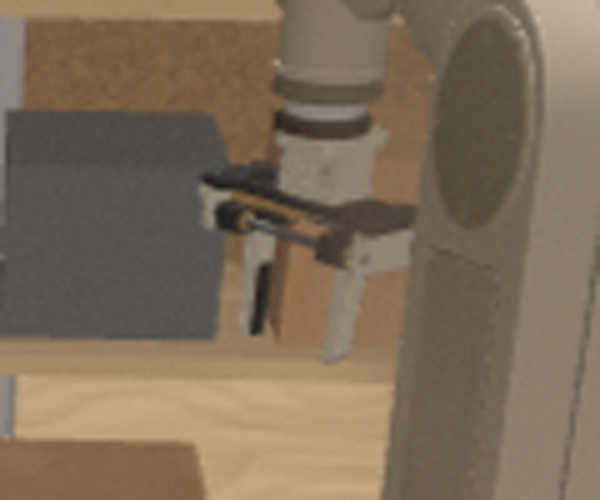

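```bash
python3 -m pendant '[[[0.3,4,-1.4,0,0],[0.3,4,-1.4,0,0],[0.3,4,-1.4,0,0],[0.3,4,-1.4,0,0],[0.3,4,-1.4,0,0],[0.3,4,-1.4,0,0],[0.3,4,-1.4,0,0],[0.3,4,-1.4,0,0]]]' >/dev/null
python3 -m pendant '[[[0.3,4,-1.4,0,0],[0.3,4,-1.4,0,0],[0.3,4,-1.4,0,0],[0.3,3.6,-1.2,2,0],[0.3,0,0,3,0],[0.3,0,0,3,0],[0.3,0,0,0,0]]]'
python3 go.py 30 -132 225
python3 - <<'E'
from h import *
from fit import W
p=np.load('press.npy')
out=[]
for n in('side','top'):
    c=shot(n,n+'3.png'); u,v=proj(c,W(p,[40,-130,260])); u,v=int(u),int(v); print(n,u-40,v-40,proj(c,W(p,[30,-145,244])),proj(c,robot.read_state()['tool_pos']))
    out.append(cv2.resize(c['img'][v-40:v+40,u-40:u+40],None,fx=5,fy=5,interpolation=cv2.INTER_CUBIC))
cv2.imwrite('pics/p.png',np.hstack(out))
E
```

```text
t: 2.25
tool_pos: [0.4531, -0.1415, 0.2916]
orientation: [-2.958, -1.035, 0.013]
force: [-0.6, 0.4, -0.1]
opening: 0.0278
gripper_force: 0.0
t2.2 tcp [ 0.4531 -0.1415  0.2916] press [  26.2 -132.3  291.6] yaw 38.6 F [-0.6  0.4 -0.1] grip 0.0 open 0.0278
shift cm [0.06 0.44 6.66] roll -0.1
side 224 106 [269.3334617  150.22290692] [267.29770086 138.7101585 ]
top 260 151 [300.37793536 198.03027043] [299.42366432 193.19022024]
```

View pics/p.png

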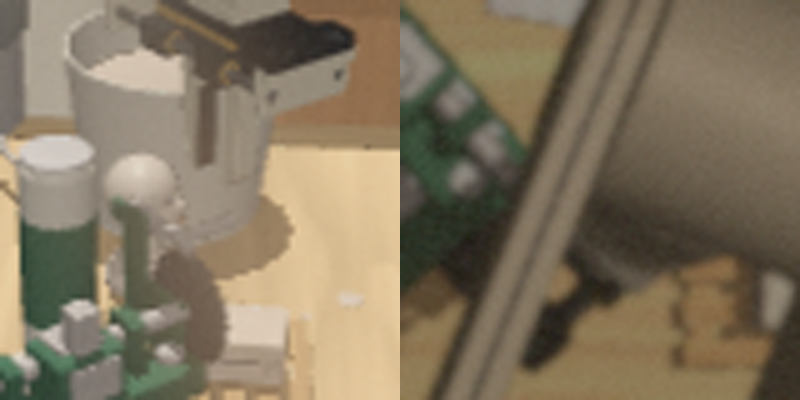

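```bash
python3 - <<'E'
import cv2,numpy as np
o=[cv2.resize(cv2.imread('pics/%s.png'%n)[130:175,240:285],(400,400),interpolation=cv2.INTER_CUBIC) for n in('side1','side3')]
cv2.imwrite('pics/pp.png',np.hstack(o))
E
```

```text
(no output)
```

View pics/pp.png

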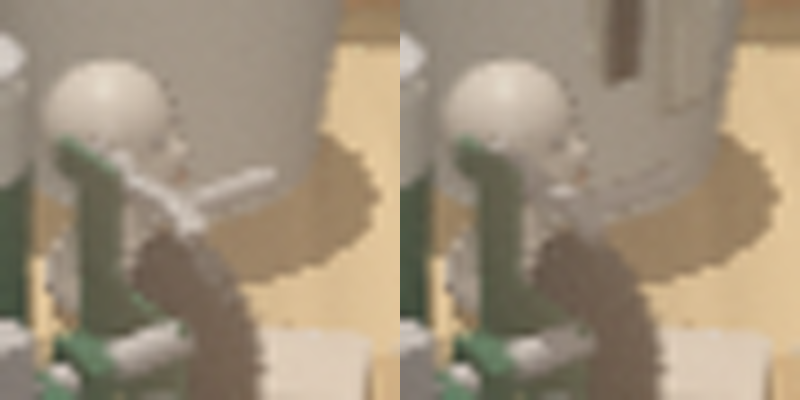

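```bash
python3 -m pendant '[[[0.3,-0.1,0.25,2,0],[0.3,0,0,2,0],[0.3,0,0,2,0],[0.3,0,0,0.6,0],[0.3,0,0,0,0],[0,0,0,0,0],[0,0,0,0,0],[0,0,0,0,0]]]' 8
python3 go.py 30 -132 225
```

```text
t: 3.15
tool_pos: [0.4557, -0.1443, 0.2337]
orientation: [-2.961, -1.038, 0.002]
force: [-11.6, 12.1, 9.9]
opening: 0.011
gripper_force: 8.0
t3.1 tcp [ 0.4557 -0.1443  0.2337] press [  30.  -132.   233.7] yaw 38.6 F [-11.6  12.1   9.9] grip 8.0 open 0.011
shift cm [0.   0.   0.87] roll -0.0
```

```bash
python3 -m pendant '[[[0,0,0,-0.55,0],[0,0,0.1,-0.55,0],[0,0,0.2,-0.52,0],[0,0,0.25,-0.5,0],[0,0,0.34,-0.44,0],[0,0,0.38,-0.42,0],[0,0,0,0,0]]]'; python3 go.py
```

```text
t: 3.85
tool_pos: [0.4646, -0.1552, 0.265]
orientation: [-2.964, -1.039, -0.001]
force: [-7.9, 6.2, 11.2]
opening: 0.0096
gripper_force: 8.0
t3.9 tcp [ 0.4646 -0.1552  0.265 ] press [  44.1 -131.9  265. ] yaw 38.6 F [-7.9  6.2 11.2] grip 8.0 open 0.0096
```

```bash
python3 -m pendant '[[[0,0,0.45,-0.33,0],[0,0,0.47,-0.29,0],[0,0,0.52,-0.2,0],[0,0,0.54,-0.14,0],[0,0,0.56,-0.05,0],[0,0,0.56,0.01,0],[0,0,0.55,0.1,0],[0,0,0.53,0.17,0]]]'>/dev/null;python3 go.py; python3 -m pendant '[[[0,0,0.5,0.25,0],[0,0,0.46,0.31,0],[0,0,0,0,0]]]'; python3 go.py
```

```text
t4.7 tcp [ 0.4909 -0.1889  0.2694] press [  86.8 -132.4  269.4] yaw 38.6 F [-0.5  0.8  1.3] grip 8.0 open 0.0096
t: 4.95
tool_pos: [0.4966, -0.1961, 0.2635]
orientation: [-2.964, -1.038, 0.001]
force: [-0.9, 0.9, -0.8]
opening: 0.0095
gripper_force: 8.0
t5.0 tcp [ 0.4966 -0.1961  0.2635] press [  96.  -132.5  263.5] yaw 38.6 F [-0.9  0.9 -0.8] grip 8.0 open 0.0095
```

```bash
python3 -m pendant '[[[0.3,0,0,0,0],[0.3,0,0,0,0],[0.3,0,0,-2,0],[0.3,0,0,-3,0],[0.3,0,0,-3,0],[0.5,0,0,0,0]]]' 30 >/dev/null
python3 go.py -40 154 300
python3 - <<'E'
from h import *
from fit import W
p=np.load('press.npy'); c=shot('side','side4.png')
print([(a,proj(c,W(p,[70-40*np.cos(a),-145,244+40*np.sin(a)])).round(1)) for a in(0,2.3)])
cv2.imwrite('pics/q.png',cv2.resize(c['img'][120:250,170:300],(600,600),interpolation=cv2.INTER_CUBIC))
E
```

```text
t5.5 tcp [ 0.4982 -0.1967  0.3495] press [  97.5 -131.5  349.5] yaw 38.6 F [0.5 0.2 0.2] grip 0.0 open 0.0322
shift cm [ 28.53 -13.8    4.94] roll -0.0
[(0, array([269.3, 150.2])), (2.3, array([258.3, 135.5]))]
```

View pics/q.png

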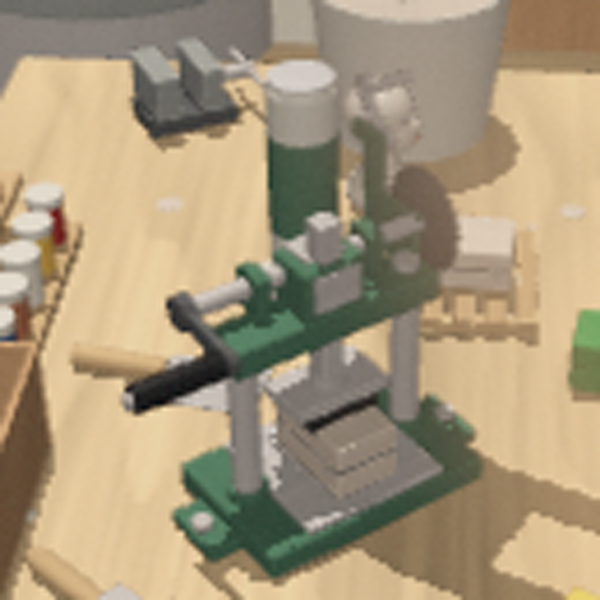

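```bash
python3 -m pendant '[[[0.5,4,-1.9,0,0],[0.5,4,-1.9,0,0],[0.5,4,-1.9,0,0],[0.5,4,-1.9,0,0],[0.5,4,-1.9,0,0],[0.5,4,-1.9,0,0],[0.5,4,-1.9,0,0],[0.5,0.5,-0.5,3,0]]]' >/dev/null
python3 -m pendant '[[[0.5,0,0,4,0],[0.5,0,0,4,0],[0.5,0,0,0,0],[0.5,0,0,0,0]]]'
python3 go.py -40 154 164
```

```text
t: 6.8
tool_pos: [0.6323, 0.0897, 0.2332]
orientation: [-2.964, -1.038, 0.005]
force: [0.3, 0.3, 0.8]
opening: 0.0466
gripper_force: 0.0
t6.8 tcp [0.6323 0.0897 0.2332] press [-42.4 152.  233.2] yaw 38.6 F [0.3 0.3 0.8] grip 0.0 open 0.0466
shift cm [0.21 0.25 6.92] roll -0.0
```

```bash
python3 -m pendant '[[[0.5,0.2,0.25,2.5,0],[0.5,0,0,2.5,0],[0.5,0,0,2,0],[0.5,0,0,0,0],[0,0,0,0,0],[0,0,0,0,0],[0,0,0,0,0],[0,0,0,0,0]]]' 15
python3 go.py
```

```text
t: 7.6
tool_pos: [0.6352, 0.0925, 0.1649]
orientation: [-2.959, -1.039, 0.0]
force: [-3.2, 10.8, -1.6]
opening: 0.0214
gripper_force: 15.0
t7.6 tcp [0.6352 0.0925 0.1649] press [-42.8 156.1 164.9] yaw 38.7 F [-3.2 10.8 -1.6] grip 15.0 open 0.0214
```

```bash
python3 -c "
import numpy as np
f=-1.82+.16*np.arange(25)
for a,b in zip(f,f[1:]): print(round(a+.16,2),round(6*(np.sin(b)-np.sin(a)),2),round(-6*(np.cos(b)-np.cos(a)),2))"
python3 -m pendant '[[[0,0,-0.15,-0.94,0],[0,0,0,-0.96,0],[0,0,0.1,-0.95,0],[0,0,0.23,-0.92,0],[0,0,0,0,0]]]' 25; python3 go.py
```

```text
-1.66 -0.16 -0.95
-1.5 -0.01 -0.96
-1.34 0.14 -0.95
-1.18 0.29 -0.91
-1.02 0.43 -0.85
-0.86 0.57 -0.77
-0.7 0.68 -0.67
-0.54 0.78 -0.56
-0.38 0.86 -0.43
-0.22 0.92 -0.28
-0.06 0.95 -0.13
0.1 0.96 0.02
0.26 0.94 0.17
0.42 0.9 0.32
0.58 0.84 0.46
0.74 0.76 0.59
0.9 0.65 0.7
1.06 0.53 0.8
1.22 0.4 0.87
1.38 0.26 0.92
1.54 0.11 0.95
1.7 -0.05 0.96
1.86 -0.2 0.94
2.02 -0.35 0.89
t: 8.1
tool_pos: [0.6387, 0.0883, 0.2042]
orientation: [2.964, 1.039, 0.006]
force: [-0.5, 3.4, 0.7]
opening: 0.0213
gripper_force: 25.0
t8.1 tcp [0.6387 0.0883 0.2042] press [-37.3 156.1 204.2] yaw 38.6 F [-0.5  3.4  0.7] grip 25.0 open 0.0213
```

```bash
python3 -m pendant '[[[0,0,0.43,-0.85,0],[0,0,0.57,-0.77,0],[0,0,0.68,-0.67,0],[0,0,0.78,-0.56,0],[0,0,0.86,-0.43,0],[0,0,0.92,-0.28,0],[0,0,0.95,-0.13,0],[0,0,0.96,0.02,0]]]' >/dev/null; python3 go.py;  python3 -m pendant '[[[0,0,0.94,0.17,0],[0,0,0.9,0.32,0],[0,0,0.84,0.46,0],[0,0,0.76,0.59,0],[0,0,0.65,0.7,0],[0,0,0.53,0.8,0],[0,0,0.4,0.87,0],[0,0,0,0,0]]]' >/dev/null; python3 go.py
```

```text
t8.9 tcp [0.6756 0.042  0.2368] press [ 21.8 156.1 236.8] yaw 38.7 F [  3.9  11.6 -13.5] grip 25.0 open 0.0211
t9.7 tcp [0.7072 0.003  0.1983] press [ 72.1 156.4 198.3] yaw 38.7 F [ 1.9 10.3 -4.9] grip 25.0 open 0.0214
```

```bash
python3 -m pendant '[[[0,0,0.26,0.92,0],[0,0,0.11,0.95,0],[0,0,-0.05,0.96,0],[0,0,-0.2,0.94,0],[0,0,-0.3,0.8,0],[0,0,0,0,0],[0,0,0,0,0]]]'; python3 go.py
```

```text
t: 10.4
tool_pos: [0.7071, 0.0032, 0.1547]
orientation: [-2.964, -1.04, -0.005]
force: [4.0, 5.2, -1.7]
opening: 0.0214
gripper_force: 25.0
t10.4 tcp [0.7071 0.0032 0.1547] press [ 71.8 156.5 154.7] yaw 38.7 F [ 4.   5.2 -1.7] grip 25.0 open 0.0214
```

```bash
python3 -m pendant '[[[0,0,-0.15,0.3,0],[0,0,-0.15,0.3,0],[0,0,0,0,0]]]' >/dev/null; python3 go.py
python3 -m pendant '[[[0.5,0,0,-0.3,0],[0.5,0,0,0,0],[0.5,0,0,0,0],[0.5,0,0,-3,0],[0.5,0,0,-4,0],[0.5,0,0,-4,0],[0.5,0,0,-4,0],[0.5,0,0,0,0]]]' >/dev/null; python3 go.py -64 -0 300
python3 - <<'E'
from h import *
from fit import W,H
p=np.load('press.npy'); c=shot('side','side5.png')
for z in(242,278):print('ram',z,[tuple(((proj(c,W(p,[0,0,z]))-[190,120])*5).round()) for _ in[0]])
print('handle end c=4',(proj(c,W(p,H(4,185)))-[190,120])*5)
cv2.imwrite('pics/r.png',cv2.resize(c['img'][120:240,190:310],(600,600),interpolation=cv2.INTER_CUBIC))
E
```

```text
t10.7 tcp [0.7064 0.0042 0.1516] press [ 70.6 156.5 151.6] yaw 38.6 F [ 0.5  1.6 10.6] grip 25.0 open 0.0211
t11.5 tcp [0.7064 0.0038 0.3088] press [ 71.  156.3 308.8] yaw 38.6 F [0.4 0.2 1.5] grip 0.0 open 0.0463
shift cm [-15.65 -13.49   0.66] roll -0.0
ram 242 [(np.float64(251.0), np.float64(235.0))]
ram 278 [(np.float64(250.0), np.float64(188.0))]
handle end c=4 [-40.9797725  361.96790648]
```

View pics/r.png

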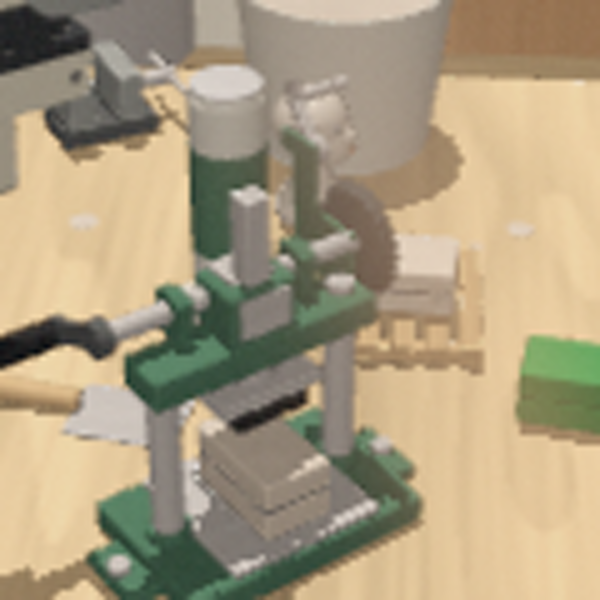

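```bash
python3 -m pendant '[[[1,-3.2,-2.8,0,0],[1,-3.2,-2.8,0,0],[1,-3.2,-2.8,0,0],[1,-3.2,-2.8,0,0],[1,-2.8,-2.8,0,0],[1,0,0,0,8.2],[1,0,0,0,8.2],[1,0,0,0,8.2]]]' >/dev/null; python3 -m pendant '[[[1,0,0,0,8.2],[1,0,0,0,8.2],[1,0,0,0,8.2],[1,0,0,0,8.2],[1,0,0,0,8.2],[1,0,0,0,8.2],[1,0,0,0,8.2],[1,0,0,0,7.8]]]' >/dev/null;  python3 -m pendant '[[[1,0,0,0,0],[1,0,0,0,0]]]' >/dev/null
python3 go.py -70 0 50 -90; python3 -c "
from plant import robot;print(robot.read_state()['q'])"
```

```text
t13.3 tcp [0.4944 0.0162 0.2994] press [-71.1  -1.6 299.4] yaw -51.0 F [-0.1  0.7 -0.5] grip 0.0 open 0.0928
shift cm [ 0.15 -0.2  24.94] roll 0.4
[-7.09518878e-02 -1.74175769e-01  1.64270327e+00 -4.12618420e-05
  1.67529841e+00  2.38930117e+00]
```

```bash
python3 -m pendant '[[[1,0,-0.2,4,0.4],[1,0,0,4,0],[1,0,0,4,0],[1,0,0,4,0],[1,0,0,4,0],[1,0,0,2.5,0],[1,0,0,1.5,0],[1,0,0,1,0]]]' >/dev/null; python3 -m pendant '[[[1,0,0,0,0],[1,0.4,0,0,0],[1,0.3,0,0,0],[1,0.2,0,0,0],[1,0,0,0,0]]]'; python3 go.py -50 0 50 -90
```

```text
t: 14.65
tool_pos: [0.503, 0.01, 0.0516]
orientation: [-2.828, 1.367, -0.002]
force: [0.6, -0.3, -0.6]
opening: 0.0929
gripper_force: 0.0
t14.7 tcp [0.503  0.01   0.0516] press [-61.    1.3  51.6] yaw -51.6 F [ 0.6 -0.3 -0.6] grip 0.0 open 0.0929
shift cm [1.1  0.13 0.16] roll -0.2
```

```bash
for i in 1; do python3 -m pendant '[[[1,0.2,0.1,0,0],[1,0,0,0,0],[1,0,0,0,0]]]' >/dev/null; python3 go.py;  python3 -m pendant '[[[1,0.2,0,0,0],[1,0,0,0,0],[1,0,0,0,0]]]' >/dev/null; python3 go.py; done
```

```text
t14.9 tcp [0.5026 0.0082 0.0508] press [-59.8  -0.2  50.8] yaw -51.6 F [-0.6  0.2  0.4] grip 0.1 open 0.0929
t15.2 tcp [0.5025 0.0082 0.0507] press [-59.8  -0.3  50.7] yaw -51.5 F [-10.7   9.    7.9] grip 6.8 open 0.0932
```

```bash
python3 -m pendant '[[[1,-0.2,0,0,0],[1,0,0,1.2,0],[1,0.1,0,0,0],[0,0,0,0,0],[0,0,0,0,0],[0,0,0,0,0],[0,0,0,0,0],[0,0,0,0,0]]]' 20; python3 go.py
```

```text
t: 16.05
tool_pos: [0.5043, 0.0094, 0.0382]
orientation: [-2.826, 1.364, -0.001]
force: [12.8, 14.0, -13.9]
opening: 0.0795
gripper_force: 26.7
t16.1 tcp [0.5043 0.0094 0.0382] press [-59.7   1.9  38.2] yaw -51.5 F [ 12.8  14.  -13.9] grip 26.7 open 0.0795
```

```bash
python3 -m pendant '[[[1,0,0,0,0],[1,0,0,0,0],[1,-0.2,0,-1.1,0],[1,0,0,-1.1,0],[1,0.1,0.1,0,0],[1,0,0,0,0]]]' 12 >/dev/null; python3 go.py; python3 -m pendant '[[[0,0,0,0,0],[0,0,0,0,0],[0,0,0,0,0],[0,0,0,0,0],[0,0,0,0,0]]]' 12; python3 go.py
```

```text
t16.6 tcp [0.503  0.0083 0.063 ] press [-59.6   0.2  63. ] yaw -51.5 F [-3.9  6.5  4.7] grip 3.8 open 0.0928
t: 17.15
tool_pos: [0.5024, 0.0078, 0.0615]
orientation: [-2.828, 1.367, -0.002]
force: [0.5, 5.0, 0.9]
opening: 0.0574
gripper_force: 2.2
t17.1 tcp [0.5024 0.0078 0.0615] press [-59.6  -0.6  61.5] yaw -51.6 F [0.5 5.  0.9] grip 2.2 open 0.0574
```

```bash
python3 -m pendant '[[[0,0,0,0,0],[0,0,0,0,0],[0,0,0,0,0]]]' 12 >/dev/null; python3 go.py; python3 -m pendant '[[[0,-0.2,0,0,0],[0,-0.3,0,0,0],[0,-0.3,0,0,0],[0,-0.3,0,0,0],[0,0,0,0,0]]]' 12; python3 go.py
```

```text
t17.4 tcp [0.5026 0.0079 0.0615] press [-59.6  -0.4  61.5] yaw -51.6 F [-0.3  5.   2.8] grip 13.9 open 0.0553
t: 17.95
tool_pos: [0.4958, 0.016, 0.0615]
orientation: [-2.828, 1.367, -0.003]
force: [5.0, 0.2, 2.3]
opening: 0.0559
gripper_force: 12.0
t17.9 tcp [0.4958 0.016  0.0615] press [-70.1  -0.6  61.5] yaw -51.6 F [5.  0.2 2.3] grip 12.0 open 0.0559
```

```bash
python3 -m pendant '[[[0,-0.5,0,0,0],[0,-0.5,0,0,0],[0,-0.6,0,0,0],[0,-0.6,0,0,0],[0,-0.6,0,0,0],[0,-0.4,0,0,0],[0,0,0,0,0],[0,0,0,0,0]]]' 12; python3 go.py
```

```text
t: 18.75
tool_pos: [0.4741, 0.0418, 0.0606]
orientation: [2.829, -1.367, -0.003]
force: [-2.2, 2.5, 5.8]
opening: 0.0559
gripper_force: 12.0
t18.8 tcp [0.4741 0.0418 0.0606] press [-103.8   -1.4   60.6] yaw -51.6 F [-2.2  2.5  5.8] grip 12.0 open 0.0559
```

```bash
python3 -m pendant '[[[1,0,0,0,0],[1,0,0,0,0],[1,0,0,0,0],[1,2,0,0,0],[1,1.8,0,0,0],[1,0,0,1,0],[1,0,0,0,0],[1,0,0,0,0]]]' >/dev/null; python3 go.py -64 0 50 -90; python3 -m pendant '[[[0,0,-0.1,0.2,0],[0,0,0,0,0],[0,0,0,0,0],[0,0,0,0,0],[0,0,0,0,0],[0,0,0,0,0],[0,0,0,0,0],[0,0,0,0,0]]]' 25; python3 go.py
```

```text
t19.6 tcp [0.4976 0.0117 0.0498] press [-65.7  -1.9  49.8] yaw -51.6 F [-0.   0.6  0.2] grip 0.0 open 0.0931
shift cm [ 0.17 -0.19 -0.02] roll -0.3
t: 20.35
tool_pos: [0.4995, 0.0122, 0.0489]
orientation: [-2.828, 1.367, 0.0]
force: [-0.6, 0.4, 1.1]
opening: 0.056
gripper_force: 24.9
t20.4 tcp [0.4995 0.0122 0.0489] press [-64.8  -0.1  48.9] yaw -51.6 F [-0.6  0.4  1.1] grip 24.9 open 0.056
```

```bash
python3 -m pendant '[[[0,0,0,-0.3,0],[0,0,0,-0.3,0],[0,-1,0,0,0],[0,-2,0,0,0],[0,-2.5,0,0,0],[0,-2.5,0,0,0],[0,-2,0,0,0],[0,0,0,0,0]]]' 30; python3 -m pendant '[[[0,-1,0,-1.5,0],[0,0,0,-3,-5],[0,0,0,-3,-8],[0,0,0,-3,-8],[0,0,0,-3,-8],[0,0,0,-2,-8],[0,0,0,0,-8],[0,0,0,0,-6.6]]]'; python3 -c "
from go import *;rep(world=[.461,.29,.1],yaw=51.36-90)"
python3 - <<'E'
from h import *
c=shot('side','side6.png'); u,v=map(int,proj(c,robot.read_state()['tool_pos']))
cv2.imwrite('pics/m.png',cv2.resize(c['img'][120:330,150:400],(750,600*21//20),interpolation=cv2.INTER_CUBIC)[:600])
E
```

```text
t: 21.15
tool_pos: [0.4348, 0.0923, 0.054]
orientation: [2.829, -1.364, -0.004]
force: [-0.3, -0.7, -4.5]
opening: 0.056
gripper_force: 29.9
t: 21.95
tool_pos: [0.4316, 0.0981, 0.2107]
orientation: [3.141, 0.009, 0.003]
force: [0.2, -0.3, -4.8]
opening: 0.0554
gripper_force: 29.8
t21.9 tcp [0.4316 0.0981 0.2107] press [-174.3    0.6  210.7] yaw 0.3 F [ 0.2 -0.3 -4.8] grip 29.8 open 0.0554
shift cm [  3.02 -19.17  11.08] roll 0.3
```

View pics/m.png

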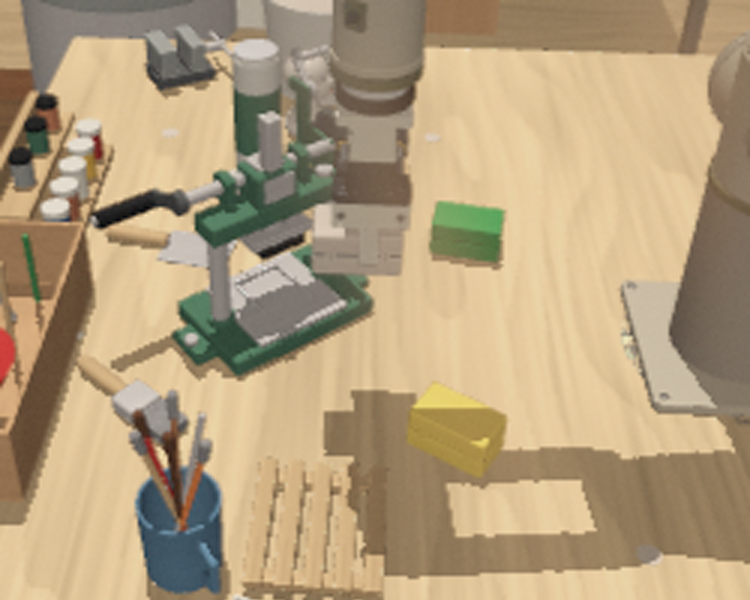

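```bash
python3 -m pendant '[[[0,0.6,-3.8,0,0],[0,0.6,-3.8,0,0],[0,0.6,-3.8,0,0],[0,0.6,-3.8,0,0],[0,0.6,-3.9,0,0],[0,0,0,4,0],[0,0,0,4,0],[0,0,0,3,0]]]' >/dev/null; python3 -m pendant '[[[0,0,0,2,0],[0,0,0,1.5,0],[0,0,0,0.5,0],[0,0,0,0,0],[0,0,0,0,0]]]' ; python3 -c "
from go import *;rep(world=[.461,.29,.039],yaw=51.36-90)"
python3 - <<'E'
from h import *
c=shot('side','side7.png')
print([proj(c,[.472,.29,.02]).round(1)])
E
```

```text
t: 23.3
tool_pos: [0.4621, 0.2897, 0.0611]
orientation: [-3.141, 0.001, -0.003]
force: [0.3, -0.2, -4.5]
opening: 0.056
gripper_force: 29.9
t23.3 tcp [0.4621 0.2897 0.0611] press [-305.   144.    61.1] yaw -0.0 F [ 0.3 -0.2 -4.5] grip 29.9 open 0.056
shift cm [-0.11 -0.02  2.21] roll -0.0
[array([255.6, 291.9])]
```

```bash
python3 -m pendant '[[[0,0,0,0.6,0],[0,0,0,0.6,0],[0,0,0,0.4,0],[0,0,0,0.3,0],[0,0,0,0.2,0],[0,0,0,0,0],[0,0,0,0,0]]]' ; python3 go.py
```

```text
t: 24.05
tool_pos: [0.4612, 0.2894, 0.0389]
orientation: [-3.141, -0.0, -0.0]
force: [-1.2, -0.3, -1.3]
opening: 0.0564
gripper_force: 29.8
t24.1 tcp [0.4612 0.2894 0.0389] press [-305.3  143.1   38.9] yaw 0.0 F [-1.2 -0.3 -1.3] grip 29.8 open 0.0564
```

```bash
python3 -m pendant '[[[0,0,0,0.1,0],[0,0,0,0,0]]]' 10 >/dev/null; python3 go.py; python3 -m pendant '[[[0.9,0,0,0,0],[0.9,0,0,0,0],[0.9,0,0,0,0],[0.9,0,0,-1,0],[0.9,0,0,-3,0],[0.9,0,0,-4,0],[0.9,0,0,-4,0],[0.9,0,0,-4,0]]]' ; python3 -m pendant '[[[0.9,0,2,-4,0],[0.9,0,4,0,0],[0.9,0,4,0,0],[0.9,0,4,0,0],[0.9,0,0,0,0],[0.9,0,0,0,0]]]'; python3 - <<'E'
from h import *
c=shot('top','top8.png'); q=[proj(c,[.472+a,.29+b,.07]) for a,b in((.045,.028),(.045,-.028),(-.045,-.028),(-.045,.028))]
u,v=proj(c,[.472,.29,.07]); im=c['img']; print(np.round(q,1).tolist())
# mould is unsaturated: mask
hsv=cv2.cvtColor(im,cv2.COLOR_BGR2HSV); m=np.zeros(hsv.shape[:2],np.uint8); m[int(v)-30:int(v)+30,int(u)-30:int(u)+30]=255
m&=((hsv[...,1]<75)&(hsv[...,2]>90)).astype(np.uint8)*255
k=cv2.findContours(m,0,2)[0]; b=max(k,key=cv2.contourArea) if k else None
if b is not None:
    r=cv2.minAreaRect(b);print(r,atz(c,r[0],.07))
E
```

```text
t24.2 tcp [0.4614 0.2895 0.0388] press [-305.2  143.3   38.8] yaw 0.0 F [-4.  -2.6  7.8] grip 10.0 open 0.0563
t: 25.05
tool_pos: [0.4609, 0.2893, 0.2001]
orientation: [-3.141, -0.0, -0.001]
force: [0.2, -0.2, -0.0]
opening: 0.0838
gripper_force: 0.0
t: 25.65
tool_pos: [0.4614, 0.1488, 0.2386]
orientation: [-3.141, 0.003, -0.002]
force: [0.2, 0.1, 0.4]
opening: 0.0834
gripper_force: 0.0
[[143.6, 182.8], [161.3, 182.3], [161.5, 210.8], [143.6, 211.3]]
((158.5, 184.5), (37.0, 45.0), 90.0) [0.51033236 0.27102377 0.07      ]
```

```bash
python3 - <<'E'
from h import *
c=shot('side','side8.png'); a=cv2.imread('pics/side1.png')
q=np.array([proj(c,[.472+x,.29+y,z]) for x in(-.045,.045) for y in(-.028,.028) for z in(.02,.07)]); print('pred',q.min(0).round(),q.max(0).round())
s=lambda i:cv2.cvtColor(i,cv2.COLOR_BGR2HSV)[...,1].astype(int)
d=((s(a)-s(c['img']))>18).astype(np.uint8); x0,y0=(q.min(0)-25).astype(int);x1,y1=(q.max(0)+25).astype(int)
n,l,st,_=cv2.connectedComponentsWithStats(cv2.morphologyEx(d[y0:y1,x0:x1],cv2.MORPH_OPEN,np.ones((3,3))))
for r in st[1:]: 
    if r[4]>40: print('box',r[0]+x0,r[1]+y0,r[0]+r[2]+x0,r[1]+r[3]+y0,r[4])
E
```

```text
pred [239. 272.] [272. 300.]
box 240 274 272 300 799
```

```bash
python3 -c "
from plant import robot
print(robot.close_job())"
```

```text
the job is handed in; nothing more can be done
None
```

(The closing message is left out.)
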